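# Put the dispensing scoop away in its thumb-latch box

## Robot

A 6-joint arm with a two-finger parallel gripper is mounted at the origin on the work surface. World frame = base frame: x ahead of the robot, y to its left, z up, the work surface at z = 0. Lengths are in m, angles in rad, forces in N, time in s.
With the tool pointing down it reaches from about 0.275 to 1 m from the base axis. Payload 8.4 kg.
Tool frame: the origin (TCP) lies on the centre line of the jaws, within the pads' length; the fingertips stand 17 mm ahead of it and the grasp point (between the pads) lies 2 mm behind it (bot.tcp_to_tips is the z of the fingertips in the tool frame, in m); z points along the fingers, y is the line along which they close (so a half turn about z gives the same grasp; the last joint's range is limited). The gripper opens to 85 mm and grips with 20 to 120 N. Pads are 22 mm wide; open, the fingers measure 114 mm over their backs; the gripper's body (76 mm by 85 mm) begins 54 mm behind the grasp point. The pads swing forward as they close: fully open they stand 13 mm farther back than shut.
Start: joints at [-1.231, 0.353, 1.633, -0, 1.155, -0.002], TCP at [0.209, -0.589, 0.248] pointing down, gripper open.
Joint ranges: [-2.63, 2.63], [-0.92, 2.1], [0.06, 2.66], [-1.3, 4.44], [0, 2.69], [-3.02, 3.02]. Speed limits (rad/s): [2.22, 2.22, 2.79, 3.14, 3.14, 3.14].

## Interface

Orientations are given as a unit quaternion [x, y, z, w].
In Python, from workcell import bot, hand, kinematics, get_obs, vision, hand_in gives the robot as it stands. The module is installed in compiled form; this text tells all that it offers. Calls block until the motion is done:
- bot.reach(position, orientation): joint-space move of the TCP to a pose.
- bot.servo_line(position, ori=None, velocity=0.15): straight line of the TCP; ori=None keeps the orientation; velocity is the mean speed in m/s.
- bot.goto_joints(angles): joint-space move.
- hand.move_gripper(opening, strength=None): finger opening in m; strength is the grip in N (None keeps the last); returns when the fingers have stopped.
- bot.dwell(seconds).
- kinematics.solve_ik(position, orientation): joint angles nearest the present ones, or None.
- get_obs(): the state.
- vision.read_camera(name): name is "scene" or "side" or "wrist"; returns a dict with "frame" (480x640x3 uint8, red, green, blue), "intrinsics" (3x3 intrinsics, pixels), "view" (4x4, takes a point from world to camera coordinates). Camera axes: x right, y down, z forward; pixel columns grow to the right and rows downward; lengths in m; the calibration is good to about 2 mm. A picture is of the moment at which its call begins. There is no depth.
A pose or a line that the arm cannot do raises bot.IKError and nothing moves.
- hand_in(): hands the job in; it is judged then, once.
The state is a dict: "time_s": time; "joint_pos": joint angles; "joint_vel": joint speeds; "joint_efforts": joint torques, N m; "position": TCP position; "orientation": TCP orientation; "wrist_force": force on the tool from outside, world axes, zero at the start; "ft_torque": the same for the moment, N m; "gripper_width": finger opening in m; "grip_force": force on a finger pad.
Only numpy, scipy, OpenCV 4.12 (cv2) and the standard library are available. Lean on these libraries where they do the work, as an engineer would, in place of code of your own. Each camera call takes 0.05 s, during which the arm holds its last target. There are 200 camera calls.

## Task

The dispensing scoop has been left out on the pharmacy counter. Press the orange thumb latch so that the box's sprung lid pops fully open, lay the scoop inside flat on the floor of the box with its hollow side up, and push the lid down until the latch snaps and keeps it shut. Leave the jar, canister, mortar and teacup standing where they are.

Things in the scene. Friction and masses are not known exactly. Their poses are not given: they have to be found in the camera images.
- box: White plastic box fixed to the counter, 120 mm (x) by 200 mm (y) by 60 mm high to its rim, walls and floor 4 mm thick, green lid on top. Origin: centre of its underside. Its x axis points from the latch side (front) to the hinge side (rear). The lid's hinge line runs parallel to the box's y axis, 60 mm behind the origin (+x) at 60 mm height.
- lid (a joint): Opening angle of the green lid (rad): 0 closed, 1.8 fully open (leaning back 13 deg past vertical). A spring drives it open in about half a second once unlatched and holds it open. Holding it down takes 2 to 3 N at the front edge; the last few mm, up to about 15 N pushed near the middle of the front edge, snap it past the latch. Latched it rests at about 0.006.
- lid_front (a point): Point on the outer (upper when shut) face of the lid, on its mid-line, 100 mm from the hinge and 20 mm from the front edge. The lid is a flat plate 120 mm (hinge to front edge) by 200 mm, 8 mm thick; shut, its underside is 60 mm and its outer face 68 mm above the counter. Its frame turns with the lid: x points to the hinge, z out of the outer face.
- latch_pad (a point): Centre of the top face of the orange thumb pad at the middle of the box front, 103 mm in front of the box origin (-x) and 47 mm above the counter at rest. The pad reaches from 78 to 118 mm in front of the box origin and is 44 mm wide. Behind it the latch's upright, 36 mm wide and 4 mm thick, rises to 85 mm height, 76 to 80 mm in front of the box origin, with a ramped hook over the lid's front edge.
- latch (a joint): Angle of the thumb latch (rad): 0 at rest (hooked), up to 0.4 pressed. Pressing the pad straight down turns it and draws the hook off the lid; the lid is freed at about 0.2 (pad point about 8 mm down, 4 N); the stop is at 0.4 (about 15 mm, 6 N). It springs back when let go, and gives way by itself when the lid is pushed down past it.
- scoop_mid (a point): Middle of the loose scoop (156 mm long, about 0.2 kg), 16 mm above its underside. Its x axis points from the handle to the open mouth, z up. The +x half is a steel trough 78 mm long, 56 mm wide, 32 mm high, open upward and to +x. The -x half is a straight wooden handle. It balances 15 to 20 mm behind this point (-x).
- scoop_handle (a point): Centre of the scoop's wooden handle, 39 mm behind the scoop's middle and 22 mm above its underside; same axes as the scoop. The handle is 78 mm long (x), 18 mm wide (y), 16 mm high; a foot at its end (last 8 mm) stands on the counter.
- jar: Loose blue ceramic jar with dark lid, 76 mm across, 130 mm high, upright. Origin: centre of its underside.
- canister: Loose brass canister with a paper band, 72 mm across, 115 mm high, upright. Origin: centre of its underside.
- mortar: Loose brass mortar, an open cup 90 mm across, 85 mm high, upright. Origin: centre of its underside.
- teacup: Loose white tea mug 68 mm across with a side handle, 75 mm high, upright. Origin: centre of its underside.
Not all that is in view belongs to the job. What is shaped like the canister but red is not meant. There is more than one size of the jar; the job needs the smaller.

How it is judged:
By the outcome, as a careful person would: the job done as asked, in the order asked, and still so for the second after the job is handed in, with the robot touching nothing.
It also fails if it takes over 64 s, if anything falls off the work surface, if the arm or the gripper's body presses on something with over 40 N, if the wrist force passes 120 N, or if a joint passes its speed limit or range.

## Working session

There is one attempt and no reset: what is moved stays moved. The work goes in short steps, each a Python script; the robot and the scene stay as the last script left them, time stands still between calls to the robot, and variables do not carry over. Pictures are saved under pics/ and viewed, at most 10 in all, crops included, and the job is handed in when it is done.

```bash
mkdir -p pics
cat > h.py <<'E'
import numpy as np, cv2
from workcell import bot, hand, kinematics, get_obs, vision, hand_in
def snap(n,f):
    c=vision.read_camera(n); cv2.imwrite('pics/'+f,c['frame'][:,:,::-1]); np.savez('pics/'+f[:-4]+'.npz',**c); return c
def ray(c,u,v):
    V=c['view'];K=c['intrinsics'];R=V[:3,:3];o=-R.T@V[:3,3]
    d=R.T@np.linalg.solve(K,[u,v,1.]);return o,d
def onz(c,u,v,z):
    o,d=ray(c,u,v);return (o+d*(z-o[2])/d[2])[:3]
def proj(c,p):
    q=c['intrinsics']@(c['view']@np.r_[p,1])[:3];return q[:2]/q[2]
E
python3 - <<'E'
from h import *
for n in ['scene','side','wrist']:
    c=snap(n,n+'0.png'); o,d=ray(c,320,240); print(n,o.round(3),d.round(2))
print(get_obs())
E
```

```text
scene [ 0.948 -0.401  1.015] [-0.31  0.37 -0.88]
side [0.181 0.85  0.815] [ 0.34 -0.71 -0.62]
wrist [ 0.278 -0.565  0.373] [-0.28 -0.1  -0.96]
{'time_s': 0.15, 'joint_pos': array([-1.23136587e+00,  3.53474567e-01,  1.63396019e+00,  7.02424987e-06,
        1.15515981e+00, -2.38224559e-03]), 'joint_vel': array([-0.00134432, -0.00178204, -0.00112514,  0.00039211, -0.00053979,
        0.0009568 ]), 'joint_efforts': array([-1.38923510e-04, -6.05636430e+01, -3.42338920e+01, -1.51294222e-05,
        6.21231127e-03,  2.77207249e-05]), 'position': array([ 0.20939951, -0.58852666,  0.2477445 ]), 'orientation': array([ 9.85431142e-01,  1.70074143e-01, -8.08574463e-05, -4.94399180e-04]), 'wrist_force': array([ 0.37274997, -0.85921828,  0.57373009]), 'ft_torque': array([-0.04737352,  0.00830935, -0.01128315]), 'grip_force': 0.0, 'gripper_width': 0.08546631998597078}
```

View pics/scene0.png

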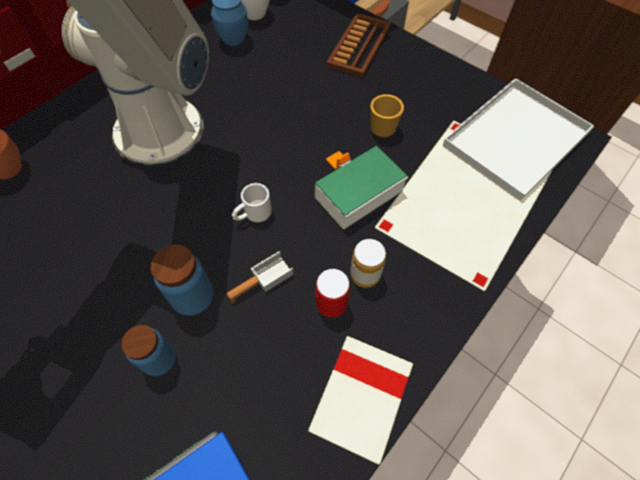

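View pics/side0.png

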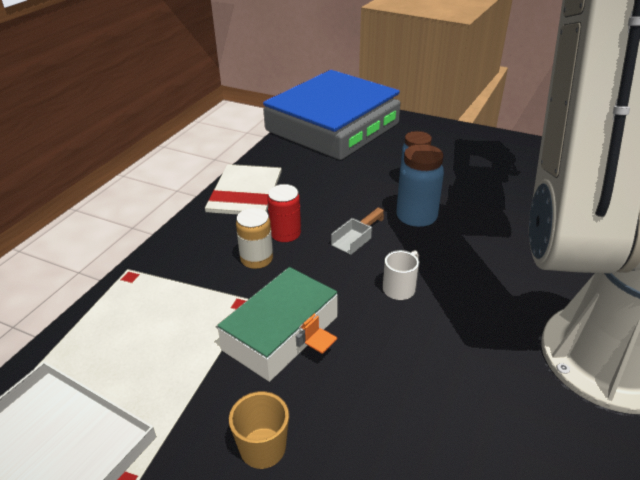

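The scene view shows the green lid at about (362,185), the latch at (340,160), the scoop handle at (243,288) and its trough at (272,270). The side view shows the lid at (280,310), the pad at (320,342) and the scoop at (355,232). Next I measure these in both views.

```bash
cat > m.py <<'E'
from h import *
def load(f): return dict(np.load('pics/'+f))
def mask(c,lo,hi,roi):
    hsv=cv2.cvtColor(c['frame'],cv2.COLOR_RGB2HSV); m=cv2.inRange(hsv,lo,hi); k=np.zeros_like(m); x0,y0,x1,y1=roi; k[y0:y1,x0:x1]=m[y0:y1,x0:x1]
    n,l,s,_=cv2.connectedComponentsWithStats(k); i=1+np.argmax(s[1:,4]); return (l==i)
def rect(c,m,z):
    v,u=np.nonzero(m); P=np.array([onz(c,a,b,z)[:2] for a,b in zip(u,v)])
    r=cv2.minAreaRect((P*1000).astype(np.float32)); return r,P.mean(0)*1000,cv2.boxPoints(r)
E
python3 - <<'E'
from m import *
np.set_printoptions(precision=1,suppress=True)
for n,rl,rp,rs in [('scene0.npz',(300,130,420,220),(320,145,355,170),(215,265,262,310)),('side0.npz',(210,260,345,350),(295,310,345,360),(360,200,392,230))]:
    c=load(n)
    for nm,lo,hi,roi,z in [('lid',(55,60,30),(95,255,255),rl,.068),('pad',(5,170,120),(20,255,255),rp,.047),('handle',(5,100,50),(20,255,255),rs,.026)]:
        m=mask(c,lo,hi,roi); r,mean,b=rect(c,m,z); print(n,nm,m.sum(),r,mean,b.tolist())
c=load('scene0.npz'); x=cv2.resize(c['frame'][235:315,210:310],None,fx=8,fy=7,interpolation=cv2.INTER_CUBIC); 
d=load('side0.npz'); y=cv2.resize(d['frame'][200:260,320:400],None,fx=7,fy=7,interpolation=cv2.INTER_CUBIC)
cv2.imwrite('pics/crop.png',np.hstack([cv2.resize(x,(400,320)),cv2.resize(y,(400,320))])[:,:,::-1])
E
```

```text
scene0.npz lid 3159 ((579.1290283203125, 202.25372314453125), (204.1310577392578, 122.4286117553711), 77.37175750732422) [580.2 199.6] [[497.0815734863281, 116.0401840209961], [616.5484619140625, 89.2743148803711], [661.176513671875, 288.4672546386719], [541.7095947265625, 315.2331237792969]]
scene0.npz pad 252 ((486.4903564453125, 228.76950073242188), (60.894630432128906, 43.88949203491211), 78.6238784790039) [485.6 224.8] [[458.9710388183594, 203.24893188476562], [501.9982604980469, 194.591796875], [514.0096435546875, 254.29006958007812], [470.9824523925781, 262.94720458984375]]
scene0.npz handle 364 ((547.7388916015625, -193.54052734375), (80.08621215820312, 31.40777015686035), 82.51444244384766) [ 548.  -195.1] [[526.9521484375, -231.196533203125], [558.09228515625, -235.2882080078125], [568.525634765625, -155.884521484375], [537.385498046875, -151.7928466796875]]
side0.npz lid 5024 ((576.5083618164062, 204.40237426757812), (202.5455322265625, 120.85848236083984), 77.42401885986328) [576.6 209.1] [[495.4783935546875, 118.71683502197266], [613.437255859375, 92.4018325805664], [657.538330078125, 290.0879211425781], [539.5794677734375, 316.4029235839844]]
side0.npz pad 678 ((495.43060302734375, 218.21539306640625), (51.913578033447266, 84.35664367675781), 59.6379280090332) [491.2 220.1] [[445.91693115234375, 217.13818359375], [518.7039184570312, 174.49905395507812], [544.9442749023438, 219.2926025390625], [472.15728759765625, 261.9317321777344]]
side0.npz handle 230 ((536.7039794921875, -192.53004455566406), (74.7170181274414, 37.60298538208008), 76.07532501220703) [ 540.5 -192. ] [[509.46484375, -224.2661895751953], [545.9627685546875, -233.31520080566406], [563.943115234375, -160.7938995361328], [527.4451904296875, -151.74488830566406]]
```

View pics/crop.png

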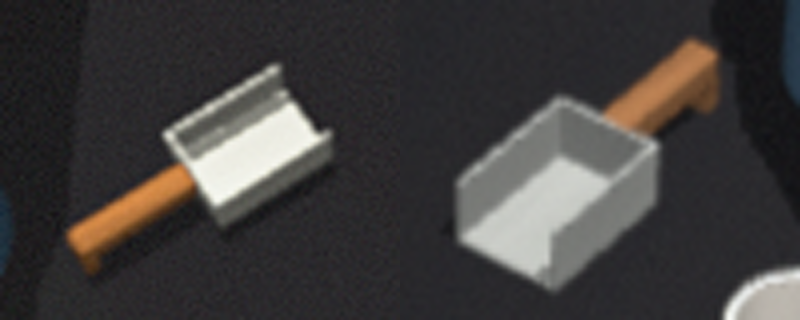

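The crop shows the scoop lying flat with its hollow side up. Its rim corners are readable in both views, so I triangulate them, locate the obstacles, and then press the latch.

Run:
```python
from m import *
np.set_printoptions(precision=4,suppress=True)
c=load('scene0.npz');d=load('side0.npz')
S=[(251.5,268.2),(264.8,287.2),(279.5,251.7),(292.5,268.7)]
T=[(371.4,227.6),(352.4,218.4),(350.6,245),(331.8,234.3)]
for a in S: print('sc',onz(c,*a,.032))
for a in T: print('sd',onz(d,*a,.032))
print('handle end top scene',onz(c,227.6,294.5,.03),'side',[onz(d,*p,.03) for p in[(378,207.5),(383.2,209.7)]])
for n,p,z in [('canister',(369,249),.115),('red',(333,284),.11),('mortar',(387,104),.085),('cup',(256,195),.075)]: print(n,onz(c,*p,z))
print(bot.tcp_to_tips)
```

```text
sc [ 0.5316 -0.1461  0.032 ]
sc [ 0.5882 -0.1604  0.032 ]
sc [ 0.5516 -0.0719  0.032 ]
sc [ 0.6049 -0.0848  0.032 ]
sd [ 0.5262 -0.1405  0.032 ]
sd [ 0.5794 -0.1555  0.032 ]
sd [ 0.5447 -0.0622  0.032 ]
sd [ 0.598  -0.0803  0.032 ]
handle end top scene [ 0.536  -0.2278  0.03  ] side [array([ 0.5418, -0.2244,  0.03  ]), array([ 0.5273, -0.221 ,  0.03  ])]
canister [0.7287 0.0326 0.115 ]
red [ 0.7206 -0.0806  0.11  ]
mortar [0.4862 0.4357 0.085 ]
cup [ 0.4194 -0.0097  0.075 ]
0.017
```

```bash
cat >> h.py <<'E'
from scipy.spatial.transform import Rotation as Ro
B=np.array([.578,.2033]); YB=np.deg2rad(-12.6)
SC=np.array([.5565,-.1505]); YS=np.deg2rad(76.5)
def down(a):
    x=np.array([np.cos(a),np.sin(a),0]);z=np.array([0,0,-1.]);return Ro.from_matrix(np.c_[x,np.cross(z,x),z]).as_quat()
def bx(x,y,z):
    c,s=np.cos(YB),np.sin(YB);return np.array([B[0]+c*x-s*y,B[1]+s*x+c*y,z])
def f(): o=get_obs(); return o['time_s'],o['position'].round(4),o['wrist_force'].round(1)
E
python3 - <<'E'
from h import *
q=down(YB+np.pi)
hand.move_gripper(0.0)
bot.reach(bx(-.107,0,.15),q); print(f())
bot.servo_line(bx(-.107,0,.047+.017+.006),velocity=.15); print(f())
for z in (.058,.054,.051,.049):
    bot.servo_line(bx(-.107,0,z),velocity=.06); print(f())
bot.dwell(.6)
snap('side','s1.png'); print(f())
E
```

```text
(3.9417, array([0.4739, 0.2262, 0.1501]), array([-0.5,  0.1, -0.9]))
(4.625, array([0.474 , 0.2267, 0.0704]), array([ 0.4, -0.8,  0.5]))
(4.975, array([0.4736, 0.2267, 0.058 ]), array([ 0.5,  0.3, -0.4]))
(5.225, array([0.4737, 0.2267, 0.0541]), array([-0.3,  0.3,  5. ]))
(5.475, array([0.4738, 0.2267, 0.0512]), array([-1.1, -1.3,  5.8]))
(5.725, array([0.474 , 0.2267, 0.0494]), array([ 0.6, -0.8,  5.9]))
(6.375, array([0.474 , 0.2267, 0.0494]), array([-0.5, -2.4,  5.8]))
```

View pics/s1.png

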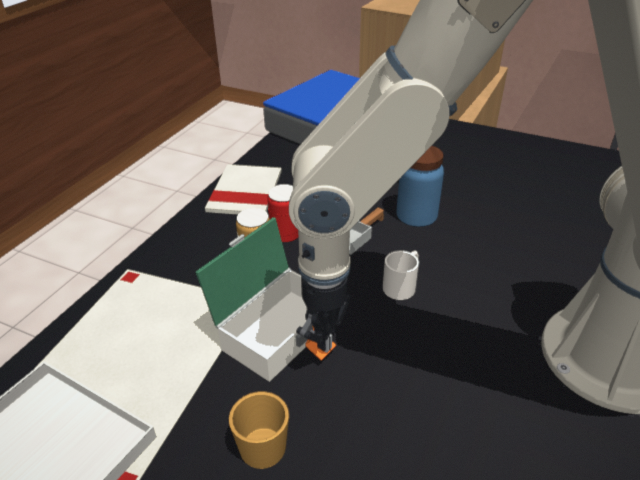

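The lid is standing fully open behind the box (245,270), and the fingers are on the pad at (322,345). Next I move over the scoop and check it with the wrist camera.

Run:
```python
from m import *
np.set_printoptions(precision=4,suppress=True)
bot.servo_line(bx(-.112,0,.17),velocity=.25)
u=np.array([np.cos(YS),np.sin(YS)]); g=SC-.022*u
bot.reach(np.r_[g-.03*u,.16],down(YS)); hand.move_gripper(.05); print(f(), get_obs()['joint_pos'])
c=snap('wrist','w1.png')
m=mask(c,(5,100,50),(20,255,255),(0,0,640,480)); r,mean,b=rect(c,m,.03); print(m.sum(),r,b)
```

```text
(9.1417, array([ 0.5444, -0.2009,  0.16  ]), array([ 0. , -0.1,  0.5])) [-0.3562  0.383   1.8088  0.      0.9497 -0.1208]
3430 ((546.6818237304688, -193.21237182617188), (76.40010070800781, 18.17511749267578), 75.73141479492188) [[ 528.4595 -227.9942]
 [ 546.0739 -232.4738]
 [ 564.9041 -158.4305]
 [ 547.2897 -153.951 ]]
```

View pics/w1.png

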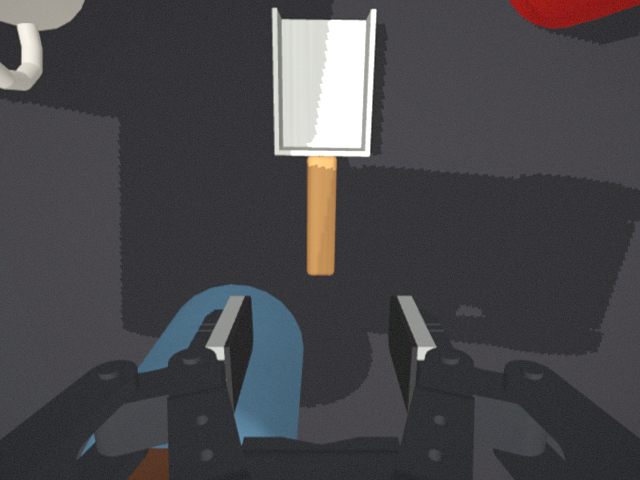

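The wrist view shows the handle from (321,275) to (321,160) with the trough beyond it, which agrees with the estimate. A blue jar sits behind-left, so I check its clearance before grasping.

Run:
```python
from m import *
np.set_printoptions(precision=4,suppress=True)
s=load('scene0.npz'); J=[onz(s,173,257,z)[:2] for z in(.13,.165)]
Y=np.deg2rad(75.9); u=np.array([np.cos(Y),np.sin(Y)]); mid=np.array([.5467,-.1932])+.039*u; g=mid-.022*u
print(mid,g,J,[np.linalg.norm(j-g) for j in J])
if min(np.linalg.norm(j-g) for j in J)<.12: raise SystemExit('close')
q=down(Y)
bot.reach(np.r_[g,.10],q)
bot.servo_line(np.r_[g,.024],velocity=.12); print(f())
hand.move_gripper(0,60); o=get_obs(); print(o['gripper_width'],o['grip_force'],f())
bot.servo_line(np.r_[g,.14],velocity=.15); bot.dwell(.2); o=get_obs(); print(o['gripper_width'],f(),o['ft_torque'])
snap('side','s2.png')
```

```text
[ 0.5562 -0.1554] [ 0.5508 -0.1767] [array([ 0.428 , -0.2618]), array([ 0.4486, -0.2673])] [np.float64(0.14940822764915687), np.float64(0.13662643359138343)]
(10.3417, array([ 0.5515, -0.1771,  0.0248]), array([ 0.2,  0.5, -0.4]))
0.01669472802604108 59.23751771450043 (10.7333, array([ 0.5515, -0.1769,  0.025 ]), array([-0.5,  1.5,  6.8]))
0.016563337046446462 (11.8583, array([ 0.5503, -0.1766,  0.139 ]), array([-0. , -0.5, -1.5])) [ 0.0077  0.0051 -0.044 ]
```

View pics/s2.png

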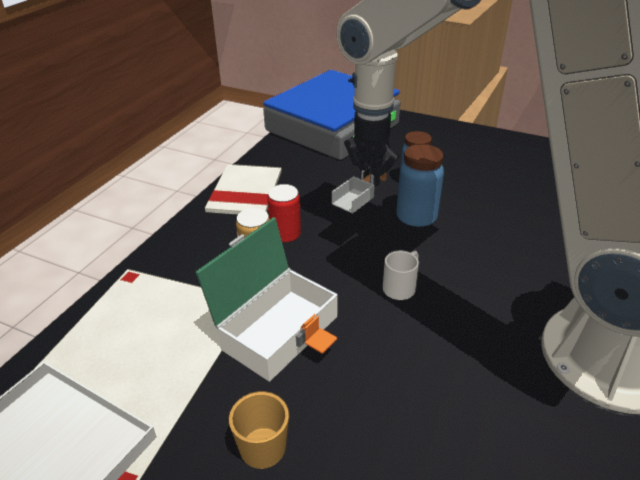

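The scoop is held level at (355,192) and the box is open. I carry it to the box and lay it in.

Run:
```python
from h import *
p=get_obs()['position']; q=down(np.deg2rad(77.4))
bot.servo_line(np.r_[p[:2],.19],velocity=.2)
bot.servo_line(bx(0,-.022,.19),ori=q,velocity=.2); bot.dwell(.2); print(f())
bot.servo_line(bx(0,-.022,.036),velocity=.12); print(f())
for z in np.arange(.034,.0259,-.002):
    bot.servo_line(bx(0,-.022,z),velocity=.04); r=f(); print(r)
    if r[2][2]>4: break
snap('wrist','w2.png'); snap('scene','c2.png')
w=cv2.imread('pics/w2.png'); s=cv2.resize(cv2.imread('pics/c2.png')[120:260,290:430],(480,480)); cv2.imwrite('pics/p2.png',cv2.resize(np.hstack([w,s]),(800,343)))
```

```text
(14.45, array([0.5733, 0.1813, 0.19  ]), array([-0.6,  0.5, -1.2]))
(15.8833, array([0.5738, 0.182 , 0.0367]), array([-0.5, -0.8, -1.2]))
(16.1333, array([0.5733, 0.1819, 0.0343]), array([-0.1,  0. , -0.9]))
(16.3833, array([0.5731, 0.1818, 0.0319]), array([-0.1, -0.3, -2.4]))
(16.6333, array([0.5731, 0.1818, 0.0298]), array([ 0.3, -0.4, -2.1]))
(16.8833, array([0.5734, 0.1819, 0.029 ]), array([-3.5, -1.1, 10. ]))
```

View pics/p2.png

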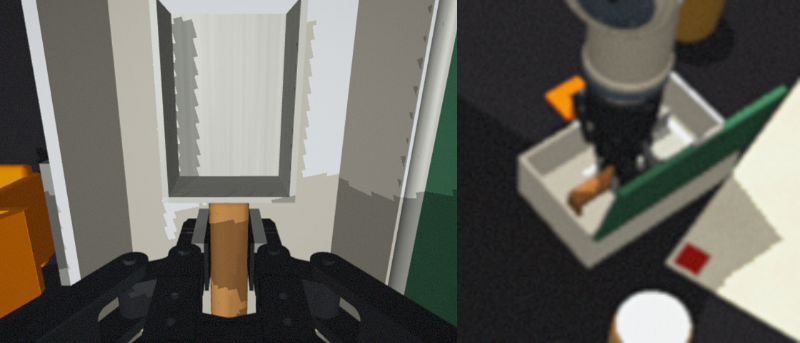

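The scoop is on the floor of the box (10 N contact), centred between the walls with its hollow side up. I release it, rise, go round behind the lid and swing it down.

Run:
```python
from h import *
hand.move_gripper(.036); bot.dwell(.2); print(f())
bot.servo_line(bx(0,-.022,.12),velocity=.12)
bot.servo_line(bx(-.01,-.022,.30),velocity=.25)
snap('scene','c3.png'); snap('wrist','w3.png')
hand.move_gripper(0.0)
q=down(YB+np.pi)
bot.reach(bx(.14,0,.30),q); print(f())
bot.servo_line(bx(.14,0,.182),velocity=.2); print(f())
h=.011
for th in np.r_[1.8,np.arange(1.65,.1,-.15)]:
    c,s=np.cos(th),np.sin(th)
    if th>np.pi/2: x=.06-.12*c+.008*s+h; z=.06+.105*s
    else: x=.06-.108*c+.008*s+h; z=.06+.108*s+.008*c
    bot.servo_line(bx(x,0,z+.017),velocity=.12); r=f(); print(round(th,2),r)
    if np.linalg.norm(r[2])>25: print('stop'); break
snap('side','s3.png')
w=cv2.imread('pics/w3.png'); s=cv2.imread('pics/s3.png'); cv2.imwrite('pics/p3.png',cv2.resize(np.hstack([w,s]),(800,300)))
```

```text
(17.5083, array([0.5732, 0.1818, 0.0279]), array([-0.6, -0.3,  0.3]))
(21.2917, array([0.7144, 0.1728, 0.3   ]), array([ 0.3, -0.9, -0.6]))
(22.0333, array([0.7153, 0.173 , 0.1833]), array([0.5, 0.2, 0.3]))
1.8 (22.4667, array([0.6823, 0.1804, 0.1808]), array([1.5, 0.3, 0.6]))
1.65 (22.7667, array([0.665 , 0.184 , 0.1823]), array([0.9, 0.2, 0.8]))
1.5 (23.0667, array([0.648 , 0.1877, 0.1854]), array([ 0.9,  0.1, -1.2]))
1.35 (23.35, array([0.632 , 0.1912, 0.1841]), array([ 1.3, -0.7,  0.4]))
1.2 (23.6333, array([0.6166, 0.1947, 0.1806]), array([ 0.7, -1.7,  1. ]))
1.05 (23.9167, array([0.6018, 0.198 , 0.1747]), array([ 1.2, -0.8,  0.7]))
0.9 (24.2, array([0.588 , 0.201 , 0.1666]), array([ 1. , -1.4,  1.8]))
0.75 (24.4833, array([0.5754, 0.2038, 0.1564]), array([ 0.3, -1.6,  1.7]))
0.6 (24.7667, array([0.5646, 0.2062, 0.1445]), array([ 0.3, -1.1,  1.9]))
0.45 (25.05, array([0.5556, 0.2082, 0.1312]), array([ 0.5, -1. ,  1.5]))
0.3 (25.3333, array([0.5488, 0.2097, 0.1166]), array([-0.9, -0.6,  2.3]))
0.15 (25.6167, array([0.5441, 0.2107, 0.1012]), array([-1.5, -0.6,  2.1]))
```

View pics/p3.png

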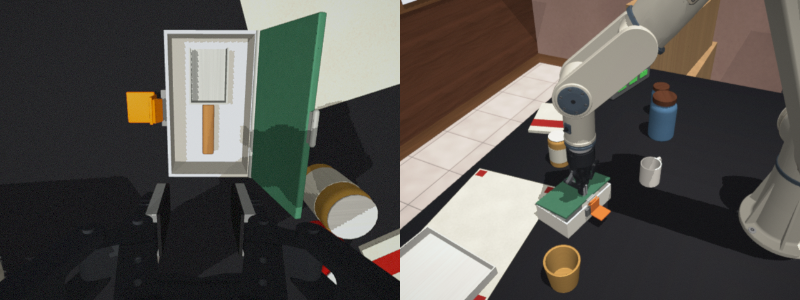

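The wrist view shows the scoop flat in the box at (210,100), hollow side up. The side view shows the lid nearly closed under the fingers. Now I push it past the latch.

Run:
```python
from h import *
for z in np.r_[.094,.090,np.arange(.088,.0785,-.0015)]:
    bot.servo_line(bx(-.039,0,z),velocity=.05); r=f(); print(r)
    if r[2][2]>30: break
p=get_obs()['position']
bot.servo_line(np.r_[p[:2],.13],velocity=.08); print(f())
bot.servo_line(np.r_[p[:2],.3],velocity=.25)
bot.reach([.35,-.2,.4],down(0.6)) ; bot.dwell(.3); print(f())
snap('scene','c4.png'); snap('side','s4.png')
a=cv2.imread('pics/c4.png'); s=cv2.imread('pics/s4.png'); cv2.imwrite('pics/p4.png',cv2.resize(np.hstack([a,s]),(800,300)))
from m import *
for n,roi in(('c4.npz',(300,130,420,220)),('s4.npz',(190,200,345,350))):
    c=load(n); r,_,_=rect(c,mask(c,(55,60,30),(95,255,255),roi),.068); print(r)
```

```text
(25.9833, array([0.5408, 0.2122, 0.0944]), array([2.6, 0. , 3.8]))
(26.2333, array([0.54 , 0.212, 0.09 ]), array([1.2, 0.5, 2.1]))
(26.4833, array([0.5396, 0.2119, 0.0878]), array([0.1, 2. , 1.9]))
(26.7333, array([0.5393, 0.2115, 0.086 ]), array([-0.4,  0.3,  0.3]))
(26.9833, array([0.5396, 0.2116, 0.0849]), array([-2. , -0.5,  3.9]))
(27.2333, array([0.5396, 0.2117, 0.0839]), array([-3.3, -1.5,  9.2]))
(27.4833, array([0.5396, 0.2117, 0.0829]), array([-5.6, -1.7, 16.2]))
(27.7333, array([0.5396, 0.2118, 0.0819]), array([-7.7, -1.7, 21. ]))
(27.9833, array([0.5396, 0.2118, 0.0808]), array([-8.8, -2.2, 26.4]))
(28.775, array([0.5393, 0.2117, 0.1297]), array([ 0.1, -0.3, -0.8]))
(31.6083, array([ 0.3503, -0.1997,  0.3999]), array([-0.5, -0.1,  0. ]))
((578.8215942382812, 202.0413818359375), (203.30673217773438, 122.30362701416016), 77.1823501586914)
((576.5560913085938, 204.3310089111328), (202.42703247070312, 120.7342529296875), 77.42401885986328)
```

View pics/p4.png

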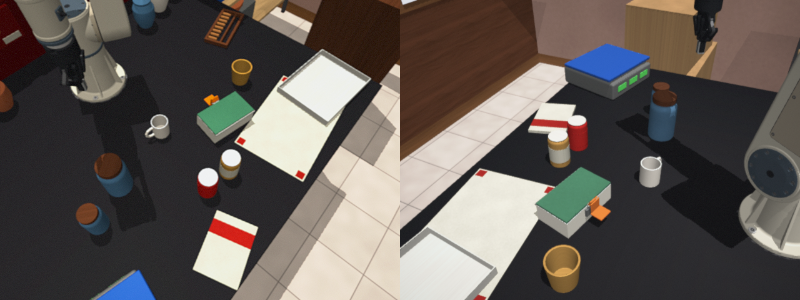

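The lid outline matches the original latched pose within 0.4 mm. The arm is clear and the other objects stand where they were.

```bash
python3 -c "
from workcell import hand_in; print(hand_in())"
```

```text
the job is handed in; nothing more can be done
None
```

The job is handed in, with no verdict returned: the scoop lies flat and hollow side up in the box, the lid is latched shut, and the jar, canister, mortar and teacup were left standing in place, at about 32 s of the 64 s allowed.

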